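# Throw the plate filter's toggle lever home with its extension bar

### The arm

A 6-joint arm with a two-finger parallel gripper is mounted at the origin on a cart in front of the work surface, level with it; the furniture and walls round the work are solid. World frame = base frame: x ahead of the robot, y to its left, z up, the work surface at z = 0. Lengths are in mm, angles in rad, forces in N, time in s.
With the tool pointing down it reaches from about 375 to 925 mm from the base axis. Payload 5.7 kg.
Tool frame: the origin (TCP) lies at the very end of the fingers, on their centre line; the grasp point (between the pads) lies 19 mm behind it (hold_point_z is the distance from the TCP to the grasp point, in mm); z points along the fingers, y is the line along which they close (so a half turn about z gives the same grasp; the last joint's range is limited). The gripper opens to 88 mm and grips with 3 to 60 N. Pads are 20 mm wide; open, the fingers measure 115 mm over their backs; the gripper's body (75 mm by 178 mm) begins 61 mm behind the grasp point.
Start: joints at [-1.428, 0.359, 1.51, -0, 1.272, -0.115], TCP at [152.958, -580.143, 222.623] pointing down, gripper open.
Joint ranges: [-2.97, 2.97], [-1.01, 2.36], [0.21, 2.38], [-0.96, 4.11], [0.2, 2.71], [-2.98, 2.98]. Speed limits (rad/s): [2.39, 2.39, 3.14, 3.14, 3.14, 3.14].

### API

Orientations are given as a rotation vector (axis times angle).
In Python, from bench import get_state, get_image, hand_in, silhouettes, place_of, hold_point_z gives the robot as it stands.
- The arm moves only by the tool arm_command, never from a script. Its argument "rows" is a list of rows, each a list of 3 entries, a list of its own where there are three numbers: the shift along the tool's x, y, z in parts of the range, where 1.0 means 0.75 m, then the turn about the tool's z in fractions of the full range, 1 being 45 degrees, then the finger opening in m, from 0 to 0.0878. In form: [[[tx, ty, tz], yaw, fingers], ...]. A call has 1 to 5 rows; each row is the pose to reach, as a shift and turn from the pose commanded when the call began, along the tool's axes at that moment; what a row does not reach only later rows make up. A row lasts 1/12 s, in which the tool goes at most 41.7 mm and 7.16 degrees, less where a joint would pass 70% of its speed; a pose out of reach is approached as far as the arm can. A shift or turn number past 1, either way, is cut back to 1. A call with a gripper value outside its range is refused whole. The fingers move at their own pace and stop on an object; "squeeze" is the grip in N (left out, the last holds). Time passes only in rows, so rows that repeat a pose let the fingers close. It gives the time, the measured TCP pose, the force, the opening and the grip force at its end, in the units of the state.
- get_state(): the state, without advancing time (a new reading comes with each control period).
- get_image(name): name is "side" or "top"; returns a dict with "pixels" (400x640x3 uint8, red, green, blue), "z_map" (400x640 float32, mm along the optical axis (not along the pixel's ray), 0 where there is no reading), "K" (3x3 intrinsics, pixels), "k1" (the pictures are not rectified: a ray, as slopes to the right and down, at radius r is drawn at 1 + k1 r^2 times it, then the intrinsics apply), "R" (3x3) and "t" (3): a world point X has camera coordinates R X + t. Camera axes: x right, y down, z forward; pixel columns grow to the right and rows downward; lengths in mm; the calibration is good to about 2 mm. A picture is of the moment at which its call begins.
- hand_in(): hands the job in; it is judged then, once.
Trained networks look in the newest picture that a camera, given by its name, has taken for a name from the list of things; names that differ only in an ending like _2 or _b are one class to them, and where a whole thing is asked for, a point or a joint stands for the part that bears it (a point fixed in the world has none). Each returns a list of dicts, best first, with "confidence" (0 to 1); they miss things now and then, are a little off and sometimes report something else, mostly with a low value. They report only what shows in the picture. A call takes as long as a camera call. They do not tell look-alikes from the thing itself.
- silhouettes(camera, name): "pixels" (400x640 bool, what is visible of it) and "box" ([left, top, right, bottom] in pixels, round what is visible of it).
- place_of(camera, name): "at" ([row, column] in pixels: a listed point, or the origin of a listed thing).
The state is a dict: "time": time; "q": joint angles; "joint_velocities": joint speeds; "joint_efforts": joint torques, N m; "eef_pos": TCP position; "ee_rot": TCP orientation; "ft_force": force on the tool from outside, world axes, zero at the start; "moment": the same for the moment, N m; "finger_gap": opening from 0.0 (shut) to 1.0 (fully open); "grasp_force": force on a finger pad.
Only numpy, scipy, OpenCV 4.12 (cv2) and the standard library are available. Lean on these libraries where they do the work, as an engineer would, in place of code of your own. Each camera call takes 0.05 s, during which the arm holds its last target. There are 200 camera calls.

### The job

Close the little plate filter on the counter for bottling: slip the square steel extension bar all the way onto the lever's round stub until it seats on the shoulder, and with the bar swing the stiff lever over its dead point until it snaps home against its stop, without ever forcing the bar and with the hand off the lever itself. Then draw the bar off and lay it flat on the counter, clear of the filter, leaving the lever locked and the two glasses and the half bottle undisturbed.

Things in the scene. Friction and masses are not known exactly. Their poses are not given: they have to be found in the camera images.
- plate_filter: Small steel plate filter, fixed on the counter: base 150 x 300 mm (top 18 mm up), two upright end plates 140 mm wide, 148 mm high, three white filter plates between them. Origin: centre of the base, on the counter. x points away from the robot at yaw 0, y to the left along the filter, from toggle lever to hose tails, z up. The lever, at the right end, swings level, on the robot's side.
- lever_pivot (a point): On the lever's vertical pivot axis, at the height of lever and stub, 90 mm up; 118 mm from the filter's origin along its -y; axes as the filter's. Closing turns the lever clockwise seen from above: at its open end the stub points about 65 degrees from the filter's -x towards its -y, on the closing stop about 9 degrees from -x towards +y, 74 degrees on.
- toggle_lever: Steel handle; origin on the pivot, x along the stub outwards, z up. It is fixed on a serrated hub, up to 13 degrees to either side of the stated angles (open end and stop alike), to be felt, not measured. Parked in the first 20 degrees of a light free swing of 28. Dead point 4 degrees before the stop: short of it the lever springs back when let go, past it it snaps to the stop and stays.
- pressure_face (a point): Centre of the inner face of the filter's pressure plate, the steel plate next to the lever's end plate, 90 mm up, on the filter's y axis line, at y = 33 mm when open. After the free swing the lever pushes it 6.6 mm along the filter's +y, against the springy pack: the moment rises to about 1.3 N m, 18 degrees on, and falls to nothing at the dead point (y = 39.6 mm).
- stub_root (a point): Point on the stub's axis in the face of its shoulder (round flange 28 mm across), 45 mm from the pivot. The bar is fully seated when its mouth meets this face. x axis along the stub outwards, z up.
- stub_tip (a point): Rounded free end of the stub, on its axis, 95 mm from the pivot. The stub is a level round steel rod, 16 mm in diameter, 50 mm long from shoulder to tip. x axis along the stub outwards, z up.
- extension_bar: Loose straight square steel tube, 25 x 25 x 220 mm, about 0.3 kg, lying on the counter; bore 19 x 19 mm, so 1.5 mm play all round the stub. About 10 N sideways at its middle throws the lever; much more, least of all on the stop, is forcing it. A black plug closes the other end. Origin: centre of its underside at mid length; x axis along the bar to the open mouth, z up.
- bar_mid (a point): Centre of the bar, 12.5 mm above its underside; 155 mm from the pivot when seated. Axes as the bar's.
- bar_mouth (a point): Centre of the bar's open mouth, 110 mm from the bar's centre along its x axis.
- empty_glass: Empty stemmed tasting glass, 64 mm wide, 153 mm high, loose, at the left in front of the filter. Origin: centre of its foot.
- wine_glass: Stemmed tasting glass with red wine, 66 mm wide, 157 mm high, loose, at the right, beyond the bar. Origin: centre of its foot.
- half_bottle: Dark-capped half bottle, 60 mm across, 247 mm high, loose, at the left in front of the filter. Origin: centre of its foot.
Things that resemble listed ones, but are neither listed nor needed, are in the scene too. What is shaped like the half_bottle but purple is not meant. What is shaped like the wine_glass but turquoise is not meant.

How it is judged (in metres and radians):
On the way, in this order (a step that is already met when the one before it is completed fails the run):
1. the bar is seated on the stub (mouth within 5 mm of the shoulder) while the pack is still slack (distance between bar_mouth and stub_root below 0.005 m and y of pressure_face in the frame of plate_filter below 0.036 m), for 0.2 s.
2. with the bar still on the stub (mouth within 15 mm of the shoulder), the filter pack is squeezed home by the lever (within 0.6 mm) (distance between bar_mouth and stub_root below 0.015 m and y of pressure_face in the frame of plate_filter above 0.039 m), for 0.2 s.
At the end, for the whole second after the job is handed in: Left alone, the lever keeps the pack squeezed home (pressure plate within 0.6 mm of its full 6.6 mm: locked past the dead point); the bar lies flat and still on the counter, centre below 20 mm, off the filter; glasses and bottle upright, within 20 mm of where they stood (y of pressure_face in the frame of plate_filter above 0.039 m and height (world z) of bar_mid below 0.02 m and angle between extension_bar's own x axis and vertical between 1.5 and 1.64 rad and contact force between extension_bar and plate_filter below 0.1 N and contact force between extension_bar and the fingers below 0.1 N and linear speed of extension_bar below 0.02 m/s and distance of each of empty_glass, wine_glass, half_bottle from where it was at the start of the episode below 0.02 m and angle between each of empty_glass, wine_glass, half_bottle's own z axis and vertical below 0.1 rad); the robot touches nothing.
It fails at once if the bar forced: more than 45 N of contact force in all between the bar and the lever (contact force between extension_bar and toggle_lever above 45 N).
It fails at once if the gripper or arm pushing the lever itself (contact force between any of the fingers, the arm and toggle_lever above 2 N).
It fails at once if the bar let go in the air (off the stub and its centre more than 35 mm up) (height (world z) of bar_mid above 0.035 m and contact force between the fingers and extension_bar below 0.2 N and distance between bar_mouth and stub_root above 0.06 m).
It fails at once if a glass or the bottle shoved (20 mm) or tipped (distance of any of empty_glass, wine_glass, half_bottle from where it was at the start of the episode above 0.02 m or angle between any of empty_glass, wine_glass, half_bottle's own z axis and vertical above 0.2 rad).
It also fails if it takes over 72 s, if anything falls off the work surface, if the arm or the gripper's body presses on something with over 40 N, if the wrist force passes 120 N, or if a joint passes its speed limit or range.

## Working session

There is one attempt and no reset: what is moved stays moved. The work goes in short steps, Python scripts to look and compute and a tool call to move; the robot and the scene stay as the last step left them, time stands still between calls to the robot, and variables do not carry over. Pictures are saved under pics/ and viewed, at most 10 in all, crops included, and the job is handed in when it is done.

Besides the shell and the picture viewer there is one more tool, called after "Call:" as a command line: name --argument value ..., lists and objects as JSON in quotes. arm_command: Moves the arm, as the interface text tells. Its arguments: {"type":"object","properties":{"rows":{"type":"array"},"squeeze":{"type":"number"}},"required":["rows"]}

```bash
mkdir -p pics; cat > h.py <<'E'
import numpy as np, cv2
from bench import *
def undist(im,row,col):
    K=im['K'];k=im['k1'];p=np.array([(col-K[0,2])/K[0,0],(row-K[1,2])/K[1,1]]);s=p.copy()
    for _ in range(30): s=p/(1+k*(s@s))
    return s
def pt(im,row,col,z=None,depth=None):
    s=undist(im,row,col);R=np.array(im['R']);t=np.array(im['t'])
    d=R.T@np.array([s[0],s[1],1]);c=-R.T@t
    if depth is not None: return c+d*depth
    return c+d*(z-c[2])/d[2]
def proj(im,X):
    X=np.array(im['R'])@np.array(X)+np.array(im['t']);s=X[:2]/X[2];s=s*(1+im['k1']*(s@s))
    K=im['K'];return s[1]*K[1,1]+K[1,2],s[0]*K[0,0]+K[0,2]
E
python3 - <<'E'
from h import *
np.set_printoptions(precision=1,suppress=True)
for c in('top','side'):
    im=get_image(c);cv2.imwrite(f'pics/{c}0.png',im['pixels'][:,:,::-1])
    print(c,'cam',-np.array(im['R']).T@im['t'],im['K'][0,0],im['k1'])
    for n,z in dict(plate_filter=0,lever_pivot=90,toggle_lever=90,pressure_face=90,stub_root=90,stub_tip=90,extension_bar=0,bar_mid=12.5,bar_mouth=12.5,empty_glass=0,wine_glass=0,half_bottle=0).items():
        for r in place_of(c,n)[:3]: print(n,np.round(r['at']),round(r['confidence'],2),pt(im,*r['at'],z=z))
E
```

```text
top cam [-486.8  -13.8 1399.4] 474.8357496714527 -0.03980312160068565
plate_filter [181. 298.] 0.78 [701.  171.3   0. ]
plate_filter [170. 331.] 0.48 [767.2  47.8   0. ]
lever_pivot [165. 329.] 0.71 [710.7  49.9  90. ]
lever_pivot [181. 351.] 0.47 [637.3 -32.   90. ]
toggle_lever [166. 334.] 0.49 [707.9  33.3  90. ]
pressure_face [233. 401.] 0.63 [ 422.5 -207.4   90. ]
pressure_face [169. 288.] 0.54 [677.6 200.9  90. ]
stub_root [173. 342.] 0.51 [676.    0.7  90. ]
stub_tip [186. 346.] 0.56 [613.  -17.9  90. ]
extension_bar [237. 403.] 0.93 [ 470.2 -229.5    0. ]
extension_bar [181. 300.] 0.2 [700.7 161.5   0. ]
bar_mid [233. 402.] 0.76 [ 478.  -224.5   12.5]
bar_mouth [178. 350.] 0.51 [721.8 -28.2  12.5]
empty_glass [252. 253.] 0.68 [368.8 291.7   0. ]
wine_glass [188. 432.] 0.69 [ 706.  -347.6    0. ]
half_bottle [205. 210.] 0.95 [556.4 486.4  -0. ]
half_bottle [227. 217.] 0.88 [462.  438.3  -0. ]
half_bottle [215. 245.] 0.64 [522.2 345.3   0. ]
side cam [ 314.  1360.8  779.6] 502.9597749329136 -0.1355426089462258
plate_filter [228. 264.] 0.84 [713.5 132.1   0. ]
lever_pivot [183. 276.] 0.86 [708.9   7.1  90. ]
toggle_lever [187. 277.] 0.58 [697.  38.  90.]
stub_root [180. 302.] 0.57 [631.8 -30.5  90. ]
stub_root [184. 285.] 0.42 [678.1   9.7  90. ]
stub_tip [179. 300.] 0.65 [641.5 -34.5  90. ]
extension_bar [184. 354.] 0.72 [ 486.6 -211.9    0. ]
extension_bar [183. 286.] 0.71 [ 725.1 -177.3    0. ]
bar_mid [181. 355.] 0.65 [ 484.4 -210.6   12.5]
bar_mid [184. 285.] 0.64 [ 718.5 -143.    12.5]
bar_mouth [189. 326.] 0.59 [ 572.  -131.3   12.5]
wine_glass [176. 290.] 0.94 [ 723.3 -229.3    0. ]
wine_glass [161. 301.] 0.71 [ 714.1 -372.8    0. ]
half_bottle [309. 286.] 0.77 [560.8 475.7   0. ]
half_bottle [275. 314.] 0.7 [522.2 334.6   0. ]
half_bottle [301. 338.] 0.64 [444.6 423.9   0. ]
```

```bash
python3 -c "
import cv2
t=cv2.imread('pics/top0.png')[110:290,190:470];s=cv2.imread('pics/side0.png')[110:340,190:440]
cv2.imwrite('pics/tc.png',cv2.resize(t,(784,504),interpolation=2));cv2.imwrite('pics/sc.png',cv2.resize(s,(650,598),interpolation=2))"
```

```text
(no output)
```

View pics/tc.png

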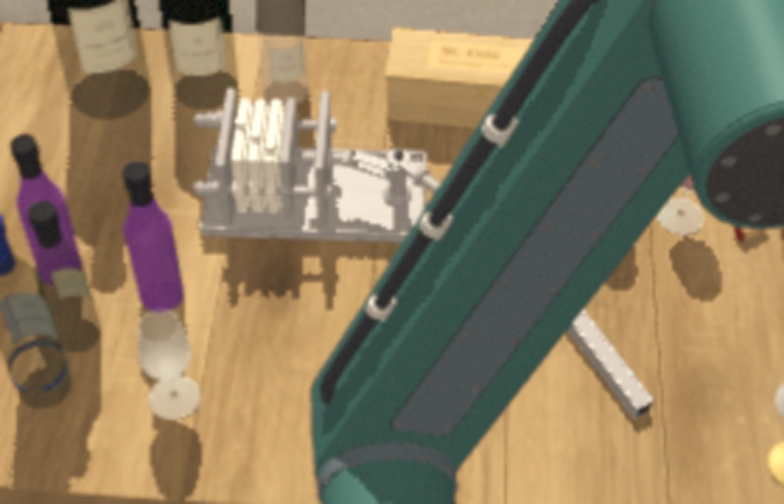

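View pics/sc.png

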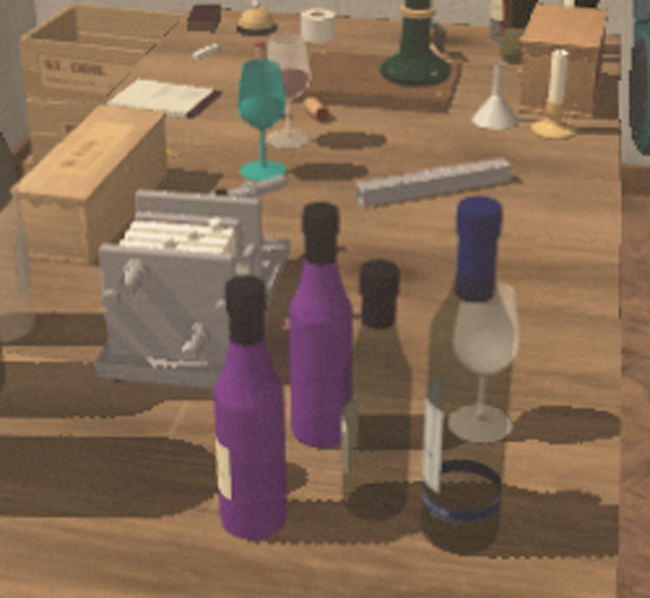

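The top view shows the arm hiding the lever; the bar runs from about (575,320) to (645,410), with its dark end nearest the robot. The side view shows the filter at lower left, the bar at (360-512,180), and the lever stub at (260,187) behind the end plate. The look-alikes are the purple bottles and the turquoise glass. I'll swing the arm clear.

```bash
cat >> h.py <<'E'
from scipy.spatial.transform import Rotation as Ro
def tool(): 
    s=get_state();return np.array(s['eef_pos'])*(1000 if np.abs(s['eef_pos']).max()<5 else 1),Ro.from_rotvec(s['ee_rot']).as_matrix()
def shift(X): p,R=tool();return R.T@(np.array(X)-p)
E
python3 - <<'E'
from h import *
np.set_printoptions(precision=3,suppress=True)
s=get_state();print(s);print(tool()[1]);print(shift([-60,-600,300]))
E
```

```text
{'time': 1.3, 'q': array([-1.428,  0.359,  1.51 ,  0.   ,  1.273, -0.115]), 'joint_velocities': array([ 0.001, -0.001, -0.001,  0.001,  0.   , -0.001]), 'joint_efforts': array([ -0.   , -51.533, -27.112,   0.068,   0.025,  -0.   ]), 'eef_pos': array([ 152.962, -580.142,  222.619]), 'ee_rot': array([-3.115, -0.404,  0.   ]), 'ft_force': array([-1.41 ,  0.857, -0.398]), 'moment': array([0.015, 0.005, 0.027]), 'grasp_force': 0.0, 'finger_gap': 0.9959154614424729}
[[ 0.967  0.255 -0.   ]
 [ 0.255 -0.967  0.   ]
 [ 0.    -0.    -1.   ]]
[-210.986  -35.104  -77.38 ]
```

Units first: shifts go in shares of 0.75 m and turns go in shares of 45 degrees. So -0.2 m / 0.75 = -0.2667, -0.015 m / 0.75 = -0.02.

Call:
arm_command --rows '[[[-0.0533,-0.0067,0],0,0.0878],[[-0.1067,-0.0133,0],0,0.0878],[[-0.16,-0.02,0],0,0.0878],[[-0.2133,-0.0267,0],0,0.0878],[[-0.2667,-0.04,0],0,0.0878]]'

```text
time: 1.72
eef_pos: [-49.7, -602.9, 222.8]
ee_rot: [3.114, 0.405, -0.0]
ft_force: [0.3, -0.3, -0.4]
finger_gap: 0.995
grasp_force: 0.0
```

```bash
python3 - <<'E'
from h import *
np.set_printoptions(precision=1,suppress=True)
print(tool()[0])
for c in('top','side'):
    im=get_image(c);cv2.imwrite(f'pics/{c}1.png',im['pixels'][:,:,::-1]);np.savez(f'{c}1.npz',**im)
    for n,z in dict(plate_filter=0,lever_pivot=90,toggle_lever=90,pressure_face=90,stub_root=90,stub_tip=90,extension_bar=0,bar_mid=12.5,bar_mouth=12.5,empty_glass=0,wine_glass=0).items():
        for r in place_of(c,n)[:3]: print(n,np.round(r['at'],1),round(r['confidence'],2),pt(im,*r['at'],z=z))
t=cv2.imread('pics/top1.png')[130:260,270:470]
cv2.imwrite('pics/tc1.png',cv2.resize(t,(800,520),interpolation=2))
E
```

```text
[ -49.7 -602.9  222.8]
plate_filter [183.8 300.5] 0.72 [686.6 158.9   0. ]
lever_pivot [167.2 334.9] 0.68 [701.2  28.8  90. ]
toggle_lever [164.8 335.2] 0.54 [713.4  28.4  90. ]
pressure_face [165.  289.9] 0.76 [699.5 196.8  90. ]
stub_root [175.  341.8] 0.72 [664.7   1.3  90. ]
stub_tip [180.1 351.1] 0.44 [642.7 -33.6  90. ]
bar_mid [164.7 291.6] 0.41 [771.8 202.8  12.5]
empty_glass [250. 251.] 0.86 [374.3 299.    0. ]
plate_filter [232.7 265.2] 0.97 [703.1 158.2   0. ]
plate_filter [180.3 354.7] 0.5 [ 489.8 -242.3    0. ]
lever_pivot [182.7 275.5] 0.72 [709.2   7.2  90. ]
toggle_lever [184.1 273.8] 0.45 [711.8  17.7  90. ]
stub_root [184.3 287.9] 0.61 [668.6  10.7  90. ]
stub_tip [177.9 301.1] 0.69 [638.6 -41.8  90. ]
stub_tip [163.3 299.1] 0.49 [ 670.1 -151.7   90. ]
extension_bar [182.6 359.2] 0.79 [ 471.9 -226.9    0. ]
bar_mouth [186.2 324.6] 0.96 [ 582.  -150.9   12.5]
wine_glass [162.9 299.8] 0.98 [ 714.8 -353.3    0. ]
wine_glass [177.  293.8] 0.98 [ 708.4 -227.1   -0. ]
```

View pics/tc1.png

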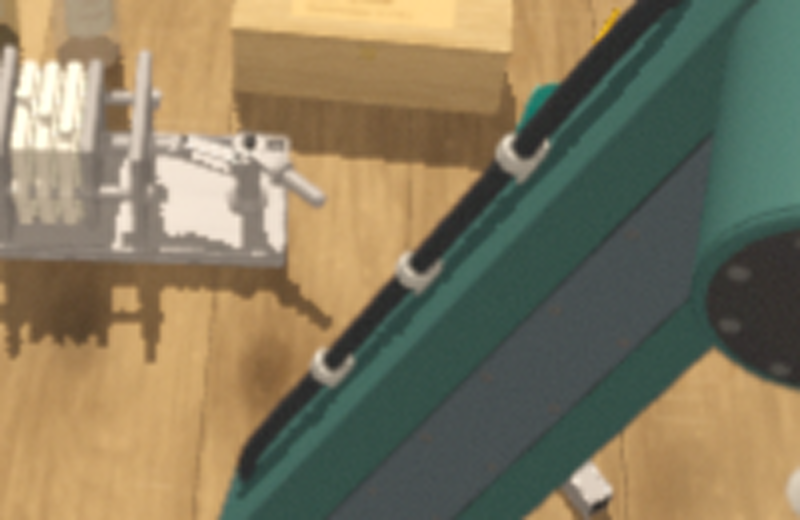

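The lever is now clear: stub from about (285,165) to its tip at (322,198) in the crop, base right end at x=287. I'll refine this with depth.

```bash
cat >> h.py <<'E'
def cloud(im):
    zm=im['z_map'];K=im['K'];r,c=np.nonzero(zm>0)
    p=np.stack([(c-K[0,2])/K[0,0],(r-K[1,2])/K[1,1]],1);s=p.copy()
    for _ in range(30): s=p/(1+im['k1']*(s**2).sum(1))[:,None]
    d=zm[r,c][:,None]
    return (np.c_[s*d,d]-im['t'])@np.array(im['R']),r,c
E
python3 - <<'E'
from h import *
np.set_printoptions(precision=1,suppress=True)
def sel(P,x,y,z): return P[(P[:,0]>x[0])&(P[:,0]<x[1])&(P[:,1]>y[0])&(P[:,1]<y[1])&(P[:,2]>z[0])&(P[:,2]<z[1])]
for c in('top','side'):
    im=dict(np.load(c+'1.npz'));P,r,cc=cloud(im)
    B=sel(P,(580,860),(-30,380),(12,24));print(c,'base',len(B),B.mean(0) if len(B) else '')
    if len(B): R=cv2.minAreaRect(B[:,:2].astype(np.float32));print(R, np.percentile(B[:,:2],[1,99],axis=0))
    S=sel(P,(590,760),(-70,60),(70,125));print('lever',len(S));print(S[np.argsort(S[:,1])][::max(1,len(S)//45)])
    C=sel(P,(380,620),(-330,-90),(17,32));
    if len(C): print('bar',len(C),C.mean(0),cv2.minAreaRect(C[:,:2].astype(np.float32)),'z',np.percentile(C[:,2],[5,50,95]));v=np.linalg.svd(C[:,:2]-C[:,:2].mean(0),full_matrices=False)[2][0];print('dir',np.degrees(np.arctan2(v[1],v[0])),np.ptp((C[:,:2])@v))
E
```

```text
top base 1083 [679.3 127.8  17.4]
((737.2202758789062, 167.1613006591797), (245.105224609375, 391.918701171875), 0.05214189738035202) [[618.2   3. ]
 [858.5 302.1]]
lever 176
[[632.3 -29.8  96.8]
 [647.5 -29.2  95.8]
 [642.4 -25.8  95.8]
 [645.8 -22.4  86. ]
 [652.  -21.8  95.5]
 [644.9 -18.6  92.2]
 [658.3 -17.9  93.4]
 [648.6 -14.7  93.1]
 [662.5 -14.1  93.9]
 [652.4 -10.9  94. ]
 [648.3  -7.5  92.9]
 [657.2  -6.8  99.2]
 [652.2  -3.6  93.7]
 [667.2  -2.9  93. ]
 [659.5   0.3  90.5]
 [669.9   1.   95.2]
 [658.9   3.9  90.9]
 [665.3   4.6 100.1]
 [678.9   5.3 101.3]
 [667.6   8.2  97.2]
 [672.3   8.8 108.3]
 [668.8  11.8  90. ]
 [673.5  12.3 101.2]
 [666.2  15.2  87.1]
 [666.3  15.7 103.6]
 [688.8  16.7  94.8]
 [670.1  19.3  93.5]
 [682.8  20.1  95.6]
 [677.4  23.2  84.9]
 [679.1  23.6  99.5]
 [692.7  24.4 100.8]
 [681.9  27.4  96.1]
 [701.7  28.4  90.7]
 [681.6  30.9  90.6]
 [693.2  31.7  94.2]
 [712.1  32.8  89.9]
 [690.7  34.9  74.5]
 [688.3  35.2  99.3]
 [699.2  36.  103.7]
 [684.5  38.3  75.5]
 [691.4  38.7  73.4]
 [694.7  39.3  97.4]
 [700.9  39.8 107. ]
 [679.2  41.9  92.3]
 
[... 1519 characters left out ...]

 [666.9  15.8  93.7]
 [670.   16.3  93.6]
 [670.   17.   87.1]
 [675.8  18.   97.3]
 [669.1  19.  101.9]
 [669.   20.4  92.3]
 [687.7  21.   97.6]
 [678.   22.1  92.3]
 [671.6  22.9  89.8]
 [680.8  23.1  95.9]
 [690.   24.3  95.6]
 [673.8  25.8  97.9]
 [670.6  26.   94.9]
 [692.2  27.8  97.1]
 [704.5  29.1 100. ]
 [712.3  35.2  98.8]
 [695.8  37.5 101.5]
 [689.3  38.7  99.3]
 [698.1  40.2 105.9]
 [704.2  40.9 105.7]
 [697.5  42.6 103.8]
 [700.6  43.2 100.4]
 [699.9  45.2 104.8]
 [683.1  49.3 105. ]]
bar 303 [ 478.8 -216.5   23.2] ((476.51092529296875, -219.88870239257812), (223.2446746826172, 37.18352508544922), 32.844234466552734) z [18.1 23.5 27.2]
dir 31.94354278708916 223.30288923153358
```

```bash
cat > fit.py <<'E'
from h import *
from scipy.optimize import least_squares as LS
np.set_printoptions(precision=1,suppress=True)
def sel(P,x,y,z): return P[(P[:,0]>x[0])&(P[:,0]<x[1])&(P[:,1]>y[0])&(P[:,1]<y[1])&(P[:,2]>z[0])&(P[:,2]<z[1])]
ims={c:dict(np.load(c+'1.npz')) for c in('top','side')}
for c,im in ims.items():
    P,r,cc=cloud(im); S=sel(P,(590,690),(-60,5),(76,112))
    def res(p):
        n=np.array([-np.sin(p[1]),np.cos(p[1])]); l=S[:,:2]@n-p[0]
        return np.hypot(l,S[:,2]-90)-8
    a=np.radians(45);n=np.array([-np.sin(a),np.cos(a)])
    f=LS(res,[np.median(S[:,:2]@n),a],loss='soft_l1',f_scale=2);o,a=f.x;u=np.array([np.cos(a),np.sin(a)]);n=np.array([-u[1],u[0]])
    print(c,len(S),'stub yaw',np.degrees(a),'pt at x=660',(o*n+u*((660-o*n[0])/u[0])),'along range',np.percentile(S[:,:2]@u,[1,3,97]),'tip',o*n+u*np.percentile(S[:,:2]@u,2),'res',np.std(f.fun))
    m=silhouettes(c,'plate_filter')
# top silhouette bottom edge => base front lower edge z=0
    if m:
        M=m[0]['pixels'];print('box',m[0]['box'],m[0]['confidence'])
        cols=[x for x in range(int(m[0]['box'][0])+6,int(m[0]['box'][2])-4) if M[:,x].any()]
        E=np.array([pt(im,np.nonzero(M[:,x])[0].max()+.5,x,z=0)[:2] for x in cols])
        g=LS(lambda p:E[:,0]-p[0]-p[1]*(E[:,1]-150),[620,0],loss='soft_l1',f_scale=2).x
        print('bottom edge x@y150',g[0],'slope deg',np.degrees(np.arctan(g[1])),'E ends',E[0],E[-1])
P,_,_=cloud(ims['side']);C=sel(P,(360,610),(-310,-120),(6,32))
def box(p):
    c,s=np.cos(p[2]),np.sin(p[2]);d=C[:,:2]-p[:2];q=np.c_[d@[c,s],d@[-s,c],C[:,2]-12.5]
    k=np.abs(q)-[110,12.5,12.5];return np.linalg.norm(np.maximum(k,0),axis=1)+np.minimum(k.max(1),0)
f=LS(box,[478,-218,np.radians(32)],loss='soft_l1',f_scale=2).x
print('bar',f[:2],np.degrees(f[2]),'ends along',np.percentile((C[:,:2]-f[:2])@[np.cos(f[2]),np.sin(f[2])],[0,1,99,100]))
im=ims['top'];cv2.imwrite('pics/x.png',im['pixels'])
E
python3 fit.py
```

```text
top 53 stub yaw 48.42918767249003 pt at x=660 [660.   -7.2] along range [399.2 400.9 450.4] tip [639.  -30.9] res 2.8085214874354976
box [256.1, 144.7, 346.3, 197.3] 0.76
bottom edge x@y150 630.6887778850919 slope deg -2.0923648582192054 E ends [627.5 299.7] [680.    2.1]
side 56 stub yaw 49.18040538842112 pt at x=660 [660.   -8.8] along range [398.3 399.2 443.2] tip [643.2 -28.3] res 2.2186761779210418
box [224.5, 175.0, 302.5, 256.6] 0.63
bottom edge x@y150 676.8283638929869 slope deg 9.202566920329248 E ends [766.4 286.5] [630.1  59.5]
bar [ 479.1 -221.9] 32.04432673183662 ends along [-112.7 -108.8  110.1  112.7]
```

```bash
python3 - <<'E'
from h import *
np.set_printoptions(precision=1,suppress=True)
im=dict(np.load('side1.npz'))
for n,(x,y) in dict(decanter=(415,72),funnel=(497,120),candle=(552,130)).items(): print(n,pt(im,110+y/2.6,190+x/2.6,z=0))
P,_,_=cloud(im)
H=P[(P[:,0]>-100)&(P[:,0]<560)&(P[:,1]<-120)&(P[:,1]>-700)&(P[:,2]>60)]
for x in range(-100,560,60):
  for y in range(-700,-120,60):
    k=(H[:,0]//60==x//60)&(H[:,1]//60==y//60)
    q=H[(H[:,0]>=x)&(H[:,0]<x+60)&(H[:,1]>=y)&(H[:,1]<y+60)]
    if len(q)>4: print(x,y,round(q[:,2].max()),end=' | ')
print(tool()[0]);print(shift([479,-222,223]),shift([479,-222,2]))
E
```

```text
decanter [ 564.  -655.6    0. ]
funnel [ 414.5 -479.9    0. ]
candle [ 330.4 -458.3    0. ]
-100 -700 314 | -100 -640 587 | -100 -580 606 | -100 -520 608 | -100 -460 625 | -100 -400 628 | -40 -700 498 | -40 -640 599 | -40 -580 605 | -40 -520 608 | -40 -400 627 | 20 -520 612 | 20 -460 616 | 80 -220 637 | 80 -160 639 | 200 -160 636 | 260 -700 124 | 260 -640 125 | 260 -580 124 | 260 -520 122 | 320 -700 124 | 320 -640 124 | 320 -580 124 | 320 -520 131 | 320 -460 128 | 380 -640 123 | 380 -580 120 | 380 -520 124 | 500 -640 398 | 500 -580 576 | 500 -520 585 | [ -48.1 -602.1  222.6]
[ 606.6 -233.2   -0.3] [ 606.6 -233.2  220.7]
```

To row units: 0.185 m / 0.75 = 0.2467, 0.148 m / 0.75 = 0.1973.

Call:
arm_command --rows '[[[0.0493,-0.0187,0],0,0.0878],[[0.0987,-0.0373,0],0,0.0878],[[0.148,-0.056,0],0,0.0878],[[0.1973,-0.0747,0],0,0.0878],[[0.2467,-0.0933,0],0,0.0878]]'

```text
time: 3.43
eef_pos: [114.0, -486.1, 222.7]
ee_rot: [3.116, 0.403, 0.0]
ft_force: [0.5, -0.6, 0.9]
finger_gap: 0.999
grasp_force: 0.0
```

To row units: 0.185 m / 0.75 = 0.2467, 0.148 m / 0.75 = 0.1973.

Call:
arm_command --rows '[[[0.0493,-0.0187,0],0,0.0878],[[0.0987,-0.0373,0],0,0.0878],[[0.148,-0.056,0],0,0.0878],[[0.1973,-0.0747,0],0,0.0878],[[0.2467,-0.0933,0],0,0.0878]]'

```text
time: 3.85
eef_pos: [275.3, -371.1, 222.9]
ee_rot: [3.115, 0.403, 0.0]
ft_force: [1.2, 0.1, 0.5]
finger_gap: 0.999
grasp_force: 0.0
```

To row units: 0.185 m / 0.75 = 0.2467, 0.148 m / 0.75 = 0.1973, -17.2 degrees / 45 = -0.3822.

Call:
arm_command --rows '[[[0.0493,-0.0187,0],0,0.0878],[[0.0987,-0.0373,0],0,0.0878],[[0.148,-0.056,0],-0.1111,0.0878],[[0.1973,-0.0747,0],-0.2667,0.0878],[[0.2467,-0.0933,0],-0.3822,0.0878]]'

```text
time: 4.27
eef_pos: [436.5, -256.1, 222.9]
ee_rot: [3.017, 0.874, 0.0]
ft_force: [0.5, -0.9, 0.0]
finger_gap: 0.999
grasp_force: 0.0
```

```bash
python3 - <<'E'
from h import *
np.set_printoptions(precision=2,suppress=True)
p,R=tool();print(p,np.degrees(np.arctan2(R[1,0],R[0,0])),shift([479,-222,2]))
E
```

```text
[ 436.49 -256.14  222.92] 32.3182879170653 [ 54.14  -6.24 220.92]
```

To row units: 0.175 m / 0.75 = 0.2333, 0.14 m / 0.75 = 0.1867.

Call:
arm_command --rows '[[[0.04,-0.0053,0.04],0,0.0878],[[0.072,-0.008,0.08],0,0.0878],[[0.072,-0.008,0.1333],0,0.0878],[[0.072,-0.008,0.1867],0,0.0878],[[0.072,-0.008,0.2333],0,0.0878]]'

```text
time: 4.68
eef_pos: [478.0, -223.1, 45.9]
ee_rot: [3.019, 0.867, 0.0]
ft_force: [0.0, -0.5, -0.3]
finger_gap: 0.998
grasp_force: 0.0
```

To row units: 0.0435 m / 0.75 = 0.058, 0.042 m / 0.75 = 0.056.

Call:
arm_command --rows '[[[0,0,0.0267],0,0.0878],[[0,0,0.0467],0,0.0878],[[0,0,0.056],0,0.0878],[[0,0,0.058],0,0.0878],[[0,0,0.058],0,0.0878]]'

```text
time: 5.1
eef_pos: [477.9, -224.0, 4.3]
ee_rot: [-3.02, -0.865, -0.0]
ft_force: [0.2, -0.3, 0.1]
finger_gap: 1.002
grasp_force: 0.0
```

Call:
arm_command --rows '[[[0,0,0],0,0.04],[[0,0,0],0,0.02],[[0,0,0],0,0.01],[[0,0,0],0,0.01],[[0,0,0],0,0.01]]' --squeeze 40

```text
time: 5.52
eef_pos: [478.0, -224.1, 4.8]
ee_rot: [3.019, 0.865, 0.001]
ft_force: [-0.1, -0.7, -0.1]
finger_gap: 0.66
grasp_force: 0.0
```

Call:
arm_command --rows '[[[0,0,0],0,0.01],[[0,0,0],0,0.01],[[0,0,0],0,0.01],[[0,0,0],0,0.01],[[0,0,0],0,0.01]]'

```text
time: 5.93
eef_pos: [477.6, -223.8, 4.1]
ee_rot: [-3.02, -0.865, 0.0]
ft_force: [0.3, -1.2, 4.5]
finger_gap: 0.28
grasp_force: 33.2
```

Call:
arm_command --rows '[[[0,0,-0.0267],0,0.01],[[0,0,-0.06],0,0.01],[[0,0,-0.0933],0,0.01],[[0,0,-0.1033],0,0.01],[[0,0,-0.1033],0,0.01]]'

```text
time: 6.35
eef_pos: [478.9, -224.6, 83.2]
ee_rot: [3.017, 0.864, 0.004]
ft_force: [0.0, -0.1, -3.3]
finger_gap: 0.281
grasp_force: 40.0
```

```bash
python3 - <<'E'
from h import *
np.set_printoptions(precision=2,suppress=True)
p,R=tool();print(p,np.degrees(np.arctan2(R[1,0],R[0,0])),get_state()['ft_force'],shift([550,-133,82]))
E
```

```text
[ 478.94 -224.64   83.17] 31.97308846756188 [ 0.01 -0.06 -3.27] [108.81 -40.12   1.22]
```

To row units: 0.109 m / 0.75 = 0.1453, 0.05 m / 0.75 = 0.0667, -16.8 degrees / 45 = -0.3733.

Call:
arm_command --rows '[[[0.0333,-0.012,0],-0.0667,0.01],[[0.0667,-0.024,0],-0.1556,0.01],[[0.1,-0.0373,0],-0.2444,0.01],[[0.1333,-0.0493,0],-0.3333,0.01],[[0.1453,-0.0533,0],-0.3733,0.01]]'

```text
time: 6.77
eef_pos: [549.7, -129.4, 79.8]
ee_rot: [-2.856, -1.303, 0.001]
ft_force: [0.9, 0.1, -3.2]
finger_gap: 0.283
grasp_force: 40.0
```

```bash
python3 - <<'E'
from h import *
np.set_printoptions(precision=2,suppress=True)
for c in('top','side'):
    im=get_image(c);np.savez(c+'2.npz',**im)
    p,R=tool();print(p,np.degrees(np.arctan2(R[1,0],R[0,0])),get_state()['ft_force'])
    for n,z in dict(lever_pivot=90,stub_root=90,stub_tip=90,bar_mid=90,bar_mouth=90).items():
        for r in place_of(c,n)[:2]: print(n,np.round(r['at'],1),round(r['confidence'],2),pt(im,*r['at'],z=z))
t=get_image('top')['pixels'][140:220,290:410,::-1];s=im['pixels'][160:220,240:360,::-1]
cv2.imwrite('pics/c2.png',np.vstack([cv2.resize(t,(600,350),interpolation=2)[:330],cv2.resize(s,(600,270),interpolation=2)]))
E
```

```text
[ 550.04 -129.41   79.94] 49.08889092650755 [ 0.78  0.78 -3.25]
lever_pivot [165.6 331.9] 0.69 [708.39  40.39  90.  ]
stub_root [181.9 348.7] 0.54 [633.46 -25.31  90.  ]
stub_root [176.3 339.5] 0.44 [657.76   9.34  90.  ]
stub_tip [181.3 347.8] 0.7 [636.06 -21.94  90.  ]
bar_mid [203.8 377.4] 0.62 [ 540.8  -129.37   90.  ]
[ 547.82 -133.09   81.18] 48.6562751295235 [-0.1  -0.33 -3.72]
lever_pivot [186.4 276.2] 0.67 [700.34  31.65  90.  ]
stub_root [184.4 284.8] 0.49 [677.84  13.19  90.  ]
stub_tip [182.5 299.6] 0.65 [635.9   -8.57  90.  ]
bar_mid [168.3 335.1] 0.56 [ 544.48 -134.96   90.  ]
bar_mouth [177.2 304.1] 0.74 [630.33 -48.64  90.  ]
bar_mouth [188.  274.9] 0.52 [701.38  42.95  90.  ]
```

View pics/c2.png

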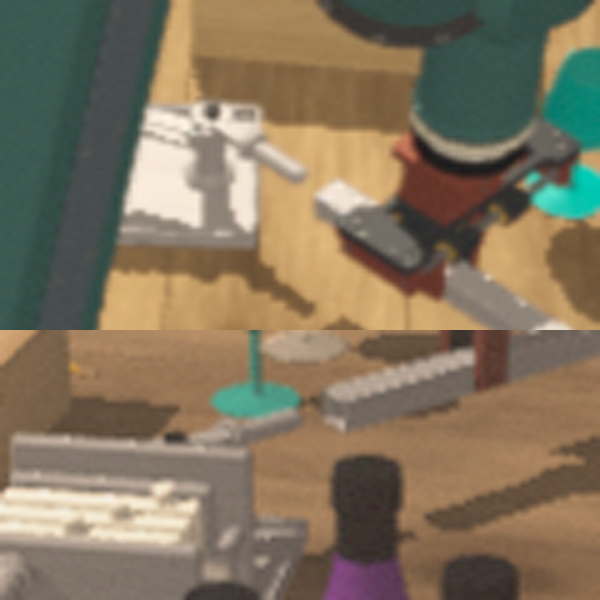

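Both views show the bar mouth about 25 mm short of the stub tip and roughly aligned: top crop, tip (300,172) and mouth (330,197); side crop, tip (298,420) and mouth (335,410). I'll measure the relative offset in the same pictures.

```bash
cat > rel.py <<'E'
from h import *
from scipy.optimize import least_squares as LS
import sys
np.set_printoptions(precision=1,suppress=True)
tag=sys.argv[1]
for c in('top','side'):
    im=dict(np.load(c+tag+'.npz'));P,_,_=cloud(im)
    u=np.array([.6587,.7524]);n=np.array([-u[1],u[0]]);T=np.array([640,-30])
    a=(P[:,:2]-T)@u;b=(P[:,:2]-T)@n
    k=(np.abs(b)<17)&(a>-4)&(a<43)&(P[:,2]>76)&(P[:,2]<112);S=P[k];A,B=a[k],b[k]
    f=LS(lambda p:np.hypot(B-p[0]-p[1]*(A-20),S[:,2]-90-p[2])-8,[0,0,0],loss='soft_l1',f_scale=2).x
    k=(np.abs(b)<24)&(a>-70)&(a<-5)&(P[:,2]>70)&(P[:,2]<112);S2=P[k];A2,B2=a[k],b[k]
    def box(p):
        q=np.c_[B2-p[0]-p[1]*(A2+40),S2[:,2]-90-p[2]];q=np.abs(q)-12.5
        return np.linalg.norm(np.maximum(q,0),axis=1)+np.minimum(q.max(1),0)
    g=LS(box,[0,0,0],loss='soft_l1',f_scale=2).x
    print(c,len(S),'stub b@20 %.1f slope %.1fdeg dz %.1f | '%(f[0],np.degrees(f[1]),f[2]),len(S2),'bar b@-40 %.1f slope %.1f dz %.1f'%(g[0],np.degrees(g[1]),g[2]),'tip a',np.percentile(A,2),'mouth a',np.percentile(A2,98))
E
python3 rel.py 2
```

```text
top 50 stub b@20 -2.2 slope 8.6deg dz 0.1 |  67 bar b@-40 4.1 slope 3.2 dz -1.8 tip a 1.714573754434438 mouth a -21.575184032715693
side 55 stub b@20 -1.2 slope 1.9deg dz -0.5 |  159 bar b@-40 2.9 slope 4.1 dz -0.7 tip a 3.233632154421509 mouth a -23.960401878667028
```

```bash
cat > ov.py <<'E'
from h import *
def draw(tag,tcp,yaw,tip,syaw,out,off=2.1,zc=90):
    o=[]
    for c,(r0,r1,c0,c1) in dict(top=(155,200,320,380),side=(160,205,280,340)).items():
        im=dict(np.load(c+tag+'.npz'));s=10
        I=cv2.resize(np.ascontiguousarray(im['pixels'][r0:r1,c0:c1,::-1]),None,fx=s,fy=s,interpolation=cv2.INTER_CUBIC)
        def L(A,B,col):
            q=[proj(im,X) for X in(A,B)];cv2.line(I,*[(int((k[1]-c0+.5)*s),int((k[0]-r0+.5)*s)) for k in q],col,1)
        a=np.radians(yaw);u=np.array([np.cos(a),np.sin(a),0]);n=np.array([-u[1],u[0],0]);z=np.array([0,0,1.]);C=np.array([*tcp,zc])+off*u
        for i,j in((1,1),(1,-1),(-1,-1),(-1,1)): L(C+12.5*(i*n+j*z),C+110*u+12.5*(i*n+j*z),(0,255,0))
        M=C+110*u;cs=[M+12.5*(i*n+j*z) for i,j in((1,1),(1,-1),(-1,-1),(-1,1))]
        for k in range(4): L(cs[k],cs[(k+1)%4],(0,255,0))
        a=np.radians(syaw);u=np.array([np.cos(a),np.sin(a),0]);T=np.array([*tip,90])
        cam=-np.array(im['R']).T@im['t'];w=np.cross(u,cam-T);w/=np.linalg.norm(w)
        for e in(-8,8): L(T+e*w,T+50*u+e*w,(0,0,255))
        L(T-8*w,T+8*w,(0,0,255));L(T,T+95*u,(255,0,0));o.append(I)
    cv2.imwrite(out,np.hstack(o)[:, :1200]) if 0 else cv2.imwrite(out,cv2.resize(np.vstack(o),(400,600)) if 0 else np.hstack([cv2.resize(x,(400,300),interpolation=cv2.INTER_AREA) for x in o]) if 0 else np.vstack([x[50:350] for x in o]))
E
python3 -c "
from ov import *
draw('2',(549,-131.5),48.8,(640,-30),48.8,'pics/o2.png')"
```

```text
(no output)
```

View pics/o2.png

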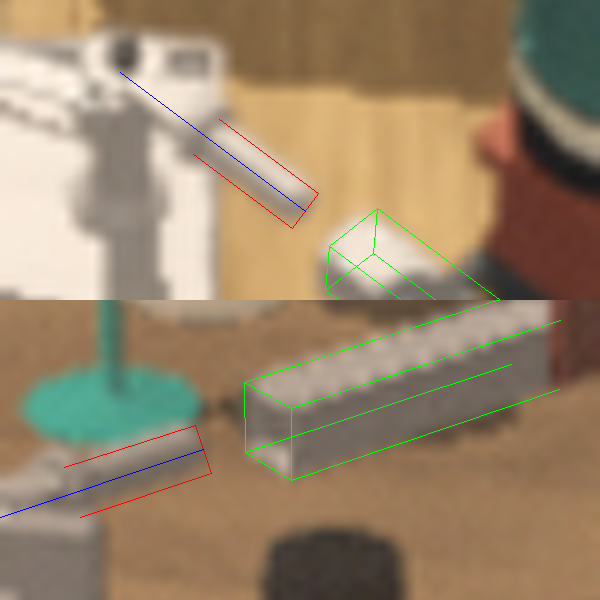

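The overlay matches the bar in both views, but the stub lies about 4-5 mm to the right of my model and is slightly flatter in the top picture (tip about (303,197)). I'll correct the stub estimate and check it.

```bash
python3 -c "
from ov import *
draw('2',(549,-131.5),48.8,(643,-33.5),52,'pics/o3.png')"
```

```text
(no output)
```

View pics/o3.png

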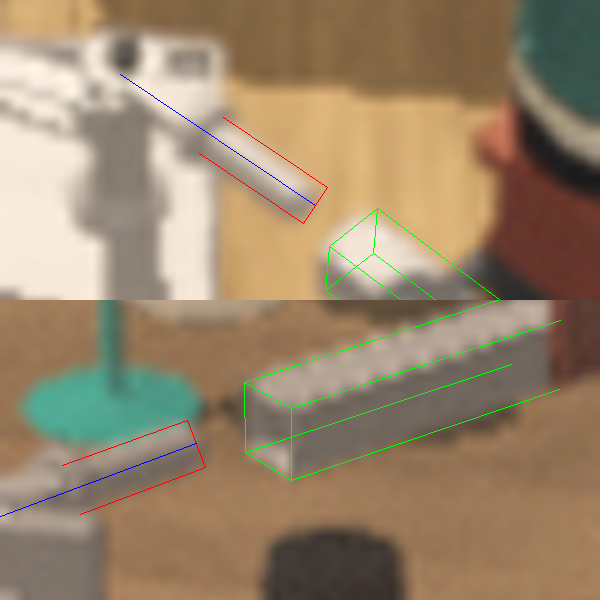

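To row units: 0.009 m / 0.75 = 0.012, -0.003 m / 0.75 = -0.004, -1.7 degrees / 45 = -0.0378.

Call:
arm_command --rows '[[[-0.004,0.012,0],-0.0378,0.01],[[-0.004,0.012,0],-0.0378,0.01],[[-0.004,0.012,0],-0.0378,0.01]]'

```text
time: 7.67
eef_pos: [554.0, -140.7, 81.8]
ee_rot: [2.842, 1.337, 0.001]
ft_force: [-0.5, 0.1, -4.1]
finger_gap: 0.282
grasp_force: 40.0
```

To row units: 0.02 m / 0.75 = 0.0267, 0.015 m / 0.75 = 0.02.

Call:
arm_command --rows '[[[0.0067,0,0],0,0.01],[[0.0133,0,0],0,0.01],[[0.02,0,0],0,0.01],[[0.0267,0,0],0,0.01],[[0.0267,0,0],0,0.01]]'

```text
time: 8.08
eef_pos: [567.3, -123.9, 81.7]
ee_rot: [2.841, 1.341, 0.001]
ft_force: [0.0, 0.2, -4.1]
finger_gap: 0.286
grasp_force: 40.0
```

```bash
python3 - <<'E'
from h import *
np.set_printoptions(precision=1,suppress=True)
ps=[]
for c in('top','side'):
    im=get_image(c);np.savez(c+'3.npz',**im);p,R=tool();ps.append(p);y=np.degrees(np.arctan2(R[1,0],R[0,0]))
for _ in range(4): get_image('top');p,R=tool();ps.append(p)
m=np.mean(ps,0);print(m,np.std(ps,0),y,get_state()['ft_force'])
from ov import *
draw('3',m[:2],y,(641,-34.5),50.5,'pics/o4.png')
E
```

```text
[ 566.5 -124.7   81.6] [0.2 0.3 0. ] 50.52075418227678 [ 0.5  0.2 -3.4]
```

View pics/o4.png

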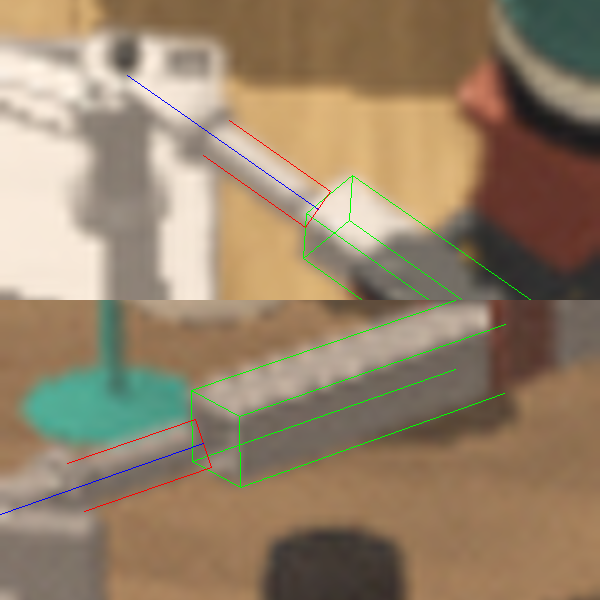

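The overlay shows the mouth about at the stub tip, with the bar perhaps 1-2 mm left of the axis. I'll shift a little right and advance, watching the force.

To row units: 0.008 m / 0.75 = 0.0107, 0.0015 m / 0.75 = 0.002.

Call:
arm_command --rows '[[[0,0.002,0],0,0.01],[[0.0053,0.002,0],0,0.01],[[0.0107,0.002,0],0,0.01],[[0.0107,0.002,0],0,0.01]]'

```text
time: 8.72
eef_pos: [573.4, -119.3, 81.8]
ee_rot: [2.842, 1.339, 0.001]
ft_force: [0.0, 0.3, -3.7]
finger_gap: 0.28
grasp_force: 40.0
```

To row units: 0.006 m / 0.75 = 0.008, 0.003 m / 0.75 = 0.004.

Call:
arm_command --rows '[[[0.004,0,0],0,0.01],[[0.008,0,0],0,0.01],[[0.008,0,0],0,0.01]]'

```text
time: 8.97
eef_pos: [576.5, -114.3, 81.5]
ee_rot: [-2.841, -1.34, 0.0]
ft_force: [-0.9, 1.2, -2.6]
finger_gap: 0.281
grasp_force: 40.0
```

To row units: 0.01 m / 0.75 = 0.0133, 0.008 m / 0.75 = 0.0107.

Call:
arm_command --rows '[[[0.0053,0,0],0,0.01],[[0.0107,0,0],0,0.01],[[0.0133,0,0],0,0.01],[[0.0133,0,0],0,0.01]]'

```text
time: 9.3
eef_pos: [583.2, -106.9, 81.6]
ee_rot: [-2.841, -1.34, -0.0]
ft_force: [-0.8, 2.1, -3.9]
finger_gap: 0.279
grasp_force: 40.0
```

```bash
python3 - <<'E'
from h import *
np.set_printoptions(precision=1,suppress=True)
for c in('top','side'):
    im=get_image(c);np.savez(c+'4.npz',**im)
ps=[]
for _ in range(2): get_image('top');p,R=tool();ps.append(p);y=np.degrees(np.arctan2(R[1,0],R[0,0]));print(R.T@get_state()['ft_force'],get_state()['moment'])
m=np.mean(ps,0);print(m,y)
from ov import *
draw('4',m[:2],y,(642.5,-35.5),50.5,'pics/o5.png',off=0)
E
```

```text
[ 1.  -0.9  3.3] [0.2 0.1 0.1]
[ 0.3 -0.8  3.1] [0.2 0.1 0.1]
[ 583.1 -107.3   81.7] 50.46845757877564
```

View pics/o5.png

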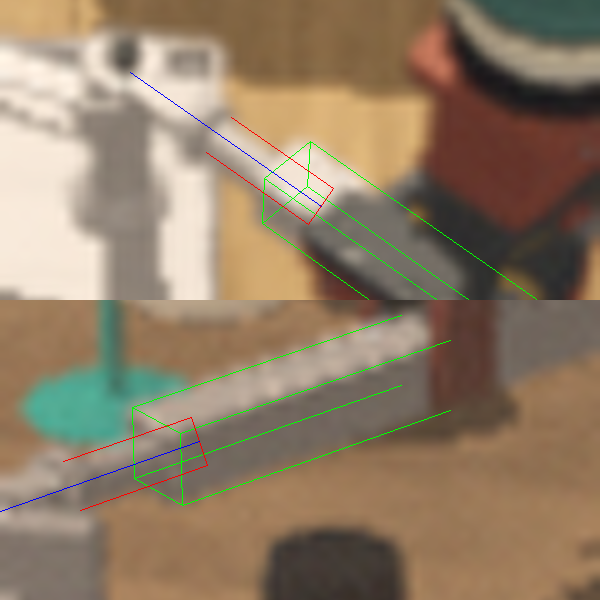

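The bar is clearly over the stub in both views by about 18 mm, with low forces. I'll go on to the shoulder.

To row units: 0.016 m / 0.75 = 0.0213, 0.012 m / 0.75 = 0.016.

Call:
arm_command --rows '[[[0.0053,0,0],0,0.01],[[0.0107,0,0],0,0.01],[[0.016,0,0],0,0.01],[[0.0213,0,0],0,0.01],[[0.0213,0,0],0,0.01]]'

```text
time: 9.92
eef_pos: [593.8, -94.4, 81.7]
ee_rot: [-2.841, -1.34, -0.001]
ft_force: [-0.3, 1.9, -2.4]
finger_gap: 0.281
grasp_force: 40.0
```

To row units: 0.008 m / 0.75 = 0.0107, 0.006 m / 0.75 = 0.008.

Call:
arm_command --rows '[[[0.004,0,0],0,0.01],[[0.008,0,0],0,0.01],[[0.0107,0,0],0,0.01],[[0.0107,0,0],0,0.01]]'

```text
time: 10.25
eef_pos: [598.6, -88.5, 81.7]
ee_rot: [-2.842, -1.34, -0.001]
ft_force: [-1.1, 0.9, -3.2]
finger_gap: 0.284
grasp_force: 40.0
```

To row units: 0.003 m / 0.75 = 0.004, 0.001 m / 0.75 = 0.0013.

Call:
arm_command --rows '[[[0.0013,0,0],0,0.01],[[0.0027,0,0],0,0.01],[[0.004,0,0],0,0.01],[[0.004,0,0],0,0.01]]'

```text
time: 10.58
eef_pos: [600.2, -86.5, 81.7]
ee_rot: [-2.842, -1.339, -0.0]
ft_force: [-1.5, 1.9, -3.9]
finger_gap: 0.28
grasp_force: 40.0
```

To row units: 0.002 m / 0.75 = 0.0027, 0.001 m / 0.75 = 0.0013.

Call:
arm_command --rows '[[[0.0013,0,0],0,0.01],[[0.0027,0,0],0,0.01],[[0.0027,0,0],0,0.01]]'

```text
time: 10.83
eef_pos: [601.4, -85.0, 81.7]
ee_rot: [-2.842, -1.339, -0.0]
ft_force: [-0.8, 1.2, -2.7]
finger_gap: 0.279
grasp_force: 40.0
```

To row units: 0.002 m / 0.75 = 0.0027, 0.001 m / 0.75 = 0.0013.

Call:
arm_command --rows '[[[0.0013,0,0],0,0.01],[[0.0027,0,0],0,0.01],[[0.0027,0,0],0,0.01]]'

```text
time: 11.08
eef_pos: [602.8, -83.3, 81.7]
ee_rot: [-2.842, -1.339, -0.0]
ft_force: [-2.1, 1.3, -3.4]
finger_gap: 0.283
grasp_force: 40.0
```

To row units: 0.002 m / 0.75 = 0.0027, 0.001 m / 0.75 = 0.0013.

Call:
arm_command --rows '[[[0.0013,0,0],0,0.01],[[0.0027,0,0],0,0.01],[[0.0027,0,0],0,0.01]]'

```text
time: 11.33
eef_pos: [602.8, -83.2, 81.6]
ee_rot: [2.841, 1.34, -0.004]
ft_force: [-4.9, -4.4, -0.8]
finger_gap: 0.283
grasp_force: 40.0
```

Contact at the shoulder: the TCP has stopped and about 6.5 N pushes back along the bar. I'll hold briefly, relieve it slightly, then swing about the pivot (155 mm ahead).

To row units: -0.001 m / 0.75 = -0.0013.

Call:
arm_command --rows '[[[0,0,0],0,0.01],[[0,0,0],0,0.01],[[0,0,0],0,0.01],[[0,0,0],0,0.01],[[-0.0013,0,0],0,0.01]]'

```text
time: 11.75
eef_pos: [602.8, -83.3, 81.7]
ee_rot: [2.842, 1.339, -0.002]
ft_force: [-1.8, -1.1, -2.3]
finger_gap: 0.279
grasp_force: 40.0
```

To row units: -0.0162 m / 0.75 = -0.0216, -0.0108 m / 0.75 = -0.0144, 6 degrees / 45 = 0.1333.

Call:
arm_command --rows '[[[0.0001,-0.0072,0],0.0444,0.01],[[0.0005,-0.0144,0],0.0889,0.01],[[0.0012,-0.0216,0],0.1333,0.01],[[0.0012,-0.0216,0],0.1333,0.01]]'

```text
time: 12.08
eef_pos: [590.6, -72.2, 81.7]
ee_rot: [2.908, 1.186, -0.002]
ft_force: [-2.6, -5.2, -3.8]
finger_gap: 0.283
grasp_force: 40.0
```

To row units: -0.0162 m / 0.75 = -0.0216, -0.0108 m / 0.75 = -0.0144, 6 degrees / 45 = 0.1333.

Call:
arm_command --rows '[[[0.0001,-0.0072,0],0.0444,0.01],[[0.0005,-0.0144,0],0.0889,0.01],[[0.0012,-0.0216,0],0.1333,0.01],[[0.0012,-0.0216,0],0.1333,0.01]]'

```text
time: 12.42
eef_pos: [579.3, -59.8, 81.5]
ee_rot: [-2.967, -1.034, 0.003]
ft_force: [-4.3, -4.7, -1.9]
finger_gap: 0.28
grasp_force: 40.0
```

To row units: -0.0162 m / 0.75 = -0.0216, -0.0108 m / 0.75 = -0.0144, 6 degrees / 45 = 0.1333.

Call:
arm_command --rows '[[[-0.0013,-0.0072,0],0.0444,0.01],[[-0.0008,-0.0144,0],0.0889,0.01],[[-0.0001,-0.0216,0],0.1333,0.01],[[-0.0001,-0.0216,0],0.1333,0.01]]'

```text
time: 12.75
eef_pos: [569.6, -46.7, 81.5]
ee_rot: [-3.016, -0.878, 0.002]
ft_force: [-3.3, -5.1, -2.5]
finger_gap: 0.281
grasp_force: 40.0
```

```bash
cat > st.py <<'E'
from h import *
np.set_printoptions(precision=2,suppress=True)
p,R=tool();s=get_state();print(p,'yaw %.2f'%np.degrees(np.arctan2(R[1,0],R[0,0])),'Ftool',R.T@s['ft_force'],'Mtool',R.T@s['moment'],s['grasp_force'],s['time'])
E
python3 st.py
```

```text
[569.61 -46.7   81.54] yaw 32.45 Ftool [-5.57  2.55  2.5 ] Mtool [-0.3  -0.88  0.14] 39.995269775390625 12.75
```

To row units: -0.0162 m / 0.75 = -0.0216, -0.0108 m / 0.75 = -0.0144, 6 degrees / 45 = 0.1333.

Call:
arm_command --rows '[[[-0.0013,-0.0072,0],0.0444,0.01],[[-0.0008,-0.0144,0],0.0889,0.01],[[-0.0001,-0.0216,0],0.1333,0.01],[[-0.0001,-0.0216,0],0.1333,0.01]]'

```text
time: 13.08
eef_pos: [561.4, -33.0, 81.6]
ee_rot: [-3.058, -0.72, 0.0]
ft_force: [-2.3, -3.0, -3.0]
finger_gap: 0.281
grasp_force: 40.0
```

```bash
python3 st.py
```

```text
[561.44 -32.96  81.65] yaw 26.49 Ftool [-3.38  1.67  3.02] Mtool [-0.24 -0.69  0.09] 39.99528229236603 13.0833
```

To row units: -0.0162 m / 0.75 = -0.0216, -0.0108 m / 0.75 = -0.0144, 6 degrees / 45 = 0.1333.

Call:
arm_command --rows '[[[-0.0013,-0.0072,0],0.0444,0.01],[[-0.0008,-0.0144,0],0.0889,0.01],[[-0.0001,-0.0216,0],0.1333,0.01],[[-0.0001,-0.0216,0],0.1333,0.01]]'

```text
time: 13.42
eef_pos: [554.8, -19.0, 81.8]
ee_rot: [3.091, 0.56, 0.001]
ft_force: [-2.6, -3.3, -3.2]
finger_gap: 0.283
grasp_force: 40.0
```

```bash
python3 st.py
```

```text
[554.82 -18.98  81.83] yaw 20.53 Ftool [-3.56  2.16  3.19] Mtool [-0.55 -0.63  0.24] 40.009803771972656 13.4167
```

To row units: -0.0162 m / 0.75 = -0.0216, -0.0108 m / 0.75 = -0.0144, 6 degrees / 45 = 0.1333.

Call:
arm_command --rows '[[[0.0001,-0.0072,0],0.0444,0.01],[[0.0005,-0.0144,0],0.0889,0.01],[[0.0012,-0.0216,0],0.1333,0.01],[[0.0012,-0.0216,0],0.1333,0.01]]'

```text
time: 13.75
eef_pos: [549.6, -4.0, 81.7]
ee_rot: [3.115, 0.398, -0.001]
ft_force: [-2.5, -6.1, -3.2]
finger_gap: 0.283
grasp_force: 40.0
```

```bash
python3 st.py
```

```text
[549.57  -3.98  81.74] yaw 14.56 Ftool [-3.99  5.29  3.23] Mtool [-1.01 -0.76  0.19] 40.00831961631775 13.75
```

To row units: -0.0162 m / 0.75 = -0.0216, -0.0108 m / 0.75 = -0.0144, 6 degrees / 45 = 0.1333.

Call:
arm_command --rows '[[[0.0001,-0.0072,0],0.0444,0.01],[[0.0005,-0.0144,0],0.0889,0.01],[[0.0012,-0.0216,0],0.1333,0.01],[[0.0012,-0.0216,0],0.1333,0.01]]'

```text
time: 14.08
eef_pos: [545.9, 11.5, 81.7]
ee_rot: [3.131, 0.235, -0.002]
ft_force: [-5.1, -7.9, -2.3]
finger_gap: 0.281
grasp_force: 40.0
```

```bash
python3 st.py
```

```text
[545.87  11.5   81.66] yaw 8.57 Ftool [-6.21  7.01  2.28] Mtool [-1.32 -0.78  0.28] 40.02224385738373 14.0833
```

To row units: -0.0162 m / 0.75 = -0.0216, -0.0108 m / 0.75 = -0.0144, 6 degrees / 45 = 0.1333.

Call:
arm_command --rows '[[[-0.0013,-0.0072,0],0.0444,0.01],[[-0.0008,-0.0144,0],0.0889,0.01],[[-0.0001,-0.0216,0],0.1333,0.01]]'

```text
time: 14.33
eef_pos: [543.7, 26.9, 81.7]
ee_rot: [3.139, 0.07, -0.002]
ft_force: [-5.0, -8.1, -1.6]
finger_gap: 0.28
grasp_force: 40.0
```

```bash
python3 st.py
```

```text
[543.72  26.88  81.68] yaw 2.57 Ftool [-5.4   7.9   1.63] Mtool [-1.42 -0.68  0.05] 39.99148786067963 14.3333
```

To row units: -0.0108 m / 0.75 = -0.0144, -0.0054 m / 0.75 = -0.0072, 4 degrees / 45 = 0.0889.

Call:
arm_command --rows '[[[-0.0013,-0.0072,0],0.0444,0.01],[[-0.0008,-0.0144,0],0.0889,0.01]]'

```text
time: 14.5
eef_pos: [543.1, 37.8, 81.8]
ee_rot: [3.139, -0.039, 0.0]
ft_force: [-2.8, -7.8, -2.9]
finger_gap: 0.278
grasp_force: 40.0
```

```bash
python3 st.py
```

```text
[543.14  37.85  81.77] yaw -1.43 Ftool [-2.59  7.84  2.94] Mtool [-1.23 -0.48  0.03] 39.9899822473526 14.5
```

To row units: -0.0108 m / 0.75 = -0.0144, -0.0054 m / 0.75 = -0.0072, 4 degrees / 45 = 0.0889.

Call:
arm_command --rows '[[[0.0001,-0.0072,0],0.0444,0.01],[[0.0005,-0.0144,0],0.0889,0.01]]'

```text
time: 14.67
eef_pos: [543.4, 48.9, 81.7]
ee_rot: [3.136, -0.149, -0.001]
ft_force: [-4.1, -5.9, -2.1]
finger_gap: 0.282
grasp_force: 40.0
```

```bash
python3 st.py
```

```text
[543.37  48.94  81.66] yaw -5.43 Ftool [-3.51  6.27  2.08] Mtool [-1.07 -0.48 -0.08] 39.990379214286804 14.6667
```

To row units: -0.0108 m / 0.75 = -0.0144, -0.0054 m / 0.75 = -0.0072, 4 degrees / 45 = 0.0889.

Call:
arm_command --rows '[[[0.0001,-0.0072,0],0.0444,0.01],[[0.0005,-0.0144,0],0.0889,0.01]]'

```text
time: 14.83
eef_pos: [544.3, 60.0, 81.6]
ee_rot: [3.13, -0.258, -0.003]
ft_force: [-4.0, -4.2, -2.4]
finger_gap: 0.277
grasp_force: 40.0
```

```bash
python3 st.py
```

```text
[544.3   60.03  81.57] yaw -9.43 Ftool [-3.22  4.82  2.37] Mtool [-0.84 -0.49 -0.09] 39.99175250530243 14.8333
```

To row units: -0.0081 m / 0.75 = -0.0108, -0.0054 m / 0.75 = -0.0072, 3 degrees / 45 = 0.0667.

Call:
arm_command --rows '[[[0.0001,-0.0072,0],0.0444,0.01],[[0.0004,-0.0108,0],0.0667,0.01]]'

```text
time: 15.0
eef_pos: [545.6, 68.7, 81.5]
ee_rot: [3.123, -0.34, -0.004]
ft_force: [-5.7, -3.3, 0.5]
finger_gap: 0.283
grasp_force: 40.0
```

```bash
python3 st.py
```

```text
[545.62  68.67  81.52] yaw -12.44 Ftool [-4.87  4.48 -0.49] Mtool [-0.73 -0.59 -0.  ] 39.99145030975342 15.0
```

To row units: -0.0054 m / 0.75 = -0.0072, 0.0001 m / 0.75 = 0.0001, 2 degrees / 45 = 0.0444.

Call:
arm_command --rows '[[[0.0001,-0.0072,0],0.0444,0.01],[[0.0001,-0.0072,0],0.0444,0.01]]'

```text
time: 15.17
eef_pos: [546.8, 74.5, 81.5]
ee_rot: [-3.116, 0.395, 0.004]
ft_force: [-5.5, -1.5, -0.9]
finger_gap: 0.28
grasp_force: 40.0
```

```bash
python3 st.py
```

```text
[546.79  74.52  81.52] yaw -14.44 Ftool [-4.98  2.78  0.9 ] Mtool [-0.43 -0.68  0.02] 39.993515610694885 15.1667
```

To row units: -0.004 m / 0.75 = -0.0053, -0.0005 m / 0.75 = -0.0007, 1.5 degrees / 45 = 0.0333.

Call:
arm_command --rows '[[[-0.0007,-0.0053,0],0.0333,0.01],[[-0.0007,-0.0053,0],0.0333,0.01]]'

```text
time: 15.33
eef_pos: [547.7, 78.5, 81.6]
ee_rot: [-3.111, 0.435, 0.003]
ft_force: [-4.8, -0.4, -1.5]
finger_gap: 0.281
grasp_force: 40.0
```

```bash
python3 st.py
```

```text
[547.69  78.45  81.59] yaw -15.93 Ftool [-4.55  1.69  1.54] Mtool [-0.29 -0.68  0.01] 39.99184191226959 15.3333
```

To row units: -0.004 m / 0.75 = -0.0053, 1.5 degrees / 45 = 0.0333.

Call:
arm_command --rows '[[[0,-0.0053,0],0.0333,0.01],[[0,-0.0053,0],0.0333,0.01]]'

```text
time: 15.5
eef_pos: [548.7, 82.4, 81.5]
ee_rot: [-3.105, 0.476, 0.003]
ft_force: [-5.8, 1.1, -0.5]
finger_gap: 0.279
grasp_force: 40.0
```

```bash
python3 st.py
```

```text
[548.73  82.43  81.53] yaw -17.44 Ftool [-5.88  0.68  0.54] Mtool [-0.15 -0.69 -0.05] 39.99226748943329 15.5
```

To row units: -0.004 m / 0.75 = -0.0053, -0.0005 m / 0.75 = -0.0007, 1.5 degrees / 45 = 0.0333.

Call:
arm_command --rows '[[[-0.0007,-0.0053,0],0.0333,0.01],[[-0.0007,-0.0053,0],0.0333,0.01]]'

```text
time: 15.67
eef_pos: [549.9, 86.5, 81.6]
ee_rot: [-3.098, 0.517, 0.002]
ft_force: [-4.5, 1.3, -2.0]
finger_gap: 0.28
grasp_force: 40.0
```

```bash
python3 st.py
```

```text
[549.9   86.51  81.63] yaw -18.94 Ftool [-4.62  0.25  1.98] Mtool [-0.01 -0.68 -0.1 ] 39.99291121959686 15.6667
```

To row units: -0.0027 m / 0.75 = -0.0036, 1 degrees / 45 = 0.0222.

Call:
arm_command --rows '[[[0,-0.0036,0],0.0222,0.01],[[0,-0.0036,0],0.0222,0.01]]'

```text
time: 15.83
eef_pos: [550.7, 89.1, 81.6]
ee_rot: [-3.093, 0.546, 0.002]
ft_force: [-4.7, 1.9, -1.3]
finger_gap: 0.28
grasp_force: 40.0
```

```bash
python3 st.py
```

```text
[550.68  89.06  81.56] yaw -20.01 Ftool [-5.02 -0.21  1.27] Mtool [ 0.09 -0.78 -0.12] 40.00068426132202 15.8333
```

To row units: -0.0027 m / 0.75 = -0.0036, 1 degrees / 45 = 0.0222.

Call:
arm_command --rows '[[[0,-0.0036,0],0.0222,0.01],[[0,-0.0036,0],0.0222,0.01]]'

```text
time: 16.0
eef_pos: [551.6, 91.8, 81.6]
ee_rot: [-3.088, 0.573, 0.002]
ft_force: [-4.8, 3.0, -1.4]
finger_gap: 0.278
grasp_force: 40.0
```

```bash
python3 st.py
```

```text
[551.62  91.82  81.56] yaw -21.01 Ftool [-5.59 -1.09  1.46] Mtool [ 0.23 -0.76 -0.21] 40.001898407936096 16.0
```

To row units: -0.0027 m / 0.75 = -0.0036, 1 degrees / 45 = 0.0222.

Call:
arm_command --rows '[[[0,-0.0036,0],0.0222,0.01],[[0,-0.0036,0],0.0222,0.01]]'

```text
time: 16.17
eef_pos: [552.6, 94.5, 81.6]
ee_rot: [-3.082, 0.6, 0.002]
ft_force: [-4.6, 3.6, -1.0]
finger_gap: 0.283
grasp_force: 40.0
```

```bash
python3 st.py
```

```text
[552.63  94.53  81.6 ] yaw -22.02 Ftool [-5.62 -1.6   1.01] Mtool [ 0.35 -0.83 -0.28] 40.00755071640015 16.1667
```

To row units: -0.002 m / 0.75 = -0.0027, 0.8 degrees / 45 = 0.0178.

Call:
arm_command --rows '[[[0,-0.0027,0],0.0178,0.01],[[0,-0.0027,0],0.0178,0.01]]'

```text
time: 16.33
eef_pos: [553.5, 96.6, 81.6]
ee_rot: [-3.078, 0.62, 0.002]
ft_force: [-4.1, 6.0, -2.4]
finger_gap: 0.281
grasp_force: 40.0
```

```bash
python3 st.py
```

```text
[553.48  96.59  81.59] yaw -22.79 Ftool [-6.06 -3.96  2.37] Mtool [ 0.62 -0.95 -0.46] 40.04411816596985 16.3333
```

To row units: -0.002 m / 0.75 = -0.0027, 0.8 degrees / 45 = 0.0178.

Call:
arm_command --rows '[[[0,-0.0027,0],0.0178,0.01],[[0,-0.0027,0],0.0178,0.01]]'

```text
time: 16.5
eef_pos: [554.1, 98.5, 81.6]
ee_rot: [-3.073, 0.642, 0.002]
ft_force: [-4.9, 4.5, -1.4]
finger_gap: 0.283
grasp_force: 40.0
```

```bash
python3 st.py
```

```text
[554.13  98.54  81.57] yaw -23.59 Ftool [-6.28 -2.18  1.42] Mtool [ 0.52 -1.01 -0.38] 40.024741888046265 16.5
```

The lateral force reversed, so the lever is past its dead point and pulling towards its stop. I'll draw the bar off along its axis.

To row units: -0.012 m / 0.75 = -0.016, -0.009 m / 0.75 = -0.012.

Call:
arm_command --rows '[[[-0.004,0,0],0,0.01],[[-0.008,0,0],0,0.01],[[-0.012,0,0],0,0.01],[[-0.016,0,0],0,0.01]]'

```text
time: 16.83
eef_pos: [544.8, 102.0, 82.1]
ee_rot: [-3.074, 0.643, -0.004]
ft_force: [1.5, 0.8, -3.2]
finger_gap: 0.284
grasp_force: 40.0
```

```bash
python3 st.py
```

```text
[544.85 102.05  82.14] yaw -23.62 Ftool [ 1.06 -1.33  3.25] Mtool [ 0.48  0.18 -0.28] 40.00326097011566 16.8333
```

To row units: -0.028 m / 0.75 = -0.0373, -0.022 m / 0.75 = -0.0293.

Call:
arm_command --rows '[[[-0.0067,0,0],0,0.01],[[-0.0133,0,0],0,0.01],[[-0.0213,0,0],0,0.01],[[-0.0293,0,0],0,0.01],[[-0.0373,0,0],0,0.01]]'

```text
time: 17.25
eef_pos: [516.5, 113.2, 81.5]
ee_rot: [3.075, -0.643, -0.002]
ft_force: [-0.3, -0.0, -4.0]
finger_gap: 0.28
grasp_force: 40.0
```

```bash
python3 st.py
```

```text
[516.48 113.21  81.49] yaw -23.63 Ftool [-0.26  0.14  3.97] Mtool [ 0.05 -0.02 -0.03] 39.99090135097504 17.25
```

To row units: -0.034 m / 0.75 = -0.0453, -0.032 m / 0.75 = -0.0427.

Call:
arm_command --rows '[[[-0.0107,0,0],0,0.01],[[-0.0213,0,0],0,0.01],[[-0.032,0,0],0,0.01],[[-0.0427,0,0],0,0.01],[[-0.0453,0,0],0,0.01]]'

```text
time: 17.67
eef_pos: [484.6, 127.3, 81.5]
ee_rot: [3.075, -0.642, -0.003]
ft_force: [-0.7, -0.6, -2.7]
finger_gap: 0.283
grasp_force: 40.0
```

```bash
python3 st.py; python3 - <<'E'
from h import *
np.set_printoptions(precision=1,suppress=True)
for c in('top','side'):
    im=get_image(c);np.savez(c+'6.npz',**im);cv2.imwrite(f'pics/{c}6.png',im['pixels'][:,:,::-1])
    for n in('lever_pivot','stub_tip','bar_mouth'):
        for r in place_of(c,n)[:2]: print(c,n,np.round(r['at'],1),round(r['confidence'],2),pt(im,*r['at'],z=90))
t=cv2.imread('pics/top6.png')[130:290,230:440];s=cv2.imread('pics/side6.png')[150:250,220:420]
cv2.imwrite('pics/c6.png',np.vstack([cv2.resize(t,(600,340),interpolation=2),cv2.resize(s,(600,260),interpolation=2)]))
E
```

```text
[484.55 127.26  81.52] yaw -23.60 Ftool [-0.38  0.85  2.73] Mtool [ 0.04 -0.09  0.  ] 39.99096930027008 17.6667
top lever_pivot [167.9 330.4] 0.68 [696.5  45.2  90. ]
top stub_tip [187.6 319.5] 0.67 [598.6  78.   90. ]
top bar_mouth [190.9 319.6] 0.76 [583.4  76.4  90. ]
top bar_mouth [186.6 320.9] 0.18 [603.7  73.3  90. ]
side lever_pivot [185.6 276.7] 0.82 [700.3  26.   90. ]
side stub_tip [194.2 303. ] 0.57 [608.5  66.5  90. ]
side bar_mouth [197.7 305.2] 0.92 [597.3  87.   90. ]
```

View pics/c6.png

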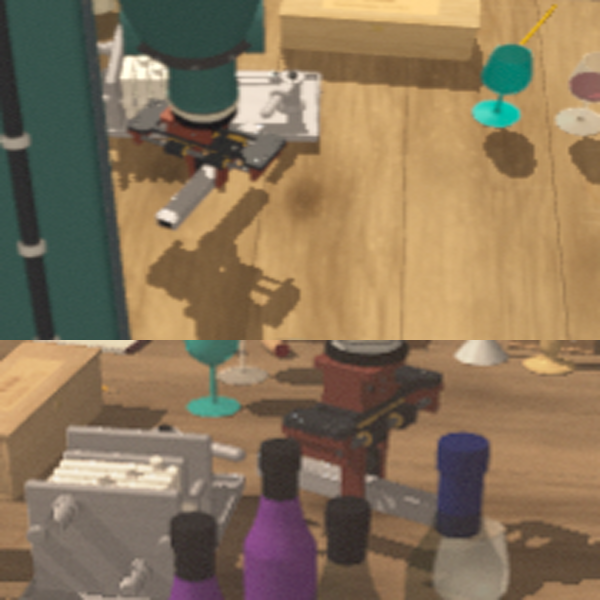

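Both views show the bar off the stub and the lever standing in the closed position by itself (stub at crop (275,105) top, (225,450) side). Now I'll carry the bar right, to free counter in front.

Call:
arm_command --rows '[[[-0.0133,0,0],0,0.01],[[-0.0267,0,0],0,0.01],[[-0.0267,0,0],0,0.01]]'

```text
time: 18.32
eef_pos: [464.8, 135.2, 81.2]
ee_rot: [3.074, -0.643, -0.006]
ft_force: [-1.7, -0.5, -3.4]
finger_gap: 0.282
grasp_force: 40.0
```

Call:
arm_command --rows '[[[0.0187,0.04,0],0,0.01],[[0.0373,0.0813,0],0,0.01],[[0.056,0.1227,0],0,0.01],[[0.0747,0.1627,0],0,0.01],[[0.0933,0.2027,0],0,0.01]]'

```text
time: 18.73
eef_pos: [471.0, -33.6, 81.8]
ee_rot: [-3.075, 0.642, 0.0]
ft_force: [0.6, -0.9, -3.8]
finger_gap: 0.283
grasp_force: 40.0
```

To row units: 0.068 m / 0.75 = 0.0907, 0.06 m / 0.75 = 0.08.

Call:
arm_command --rows '[[[0.016,0.0333,0],0,0.01],[[0.016,0.0333,0.0267],0,0.01],[[0.016,0.0333,0.0533],0,0.01],[[0.016,0.0333,0.08],0,0.01],[[0.016,0.0333,0.0907],0,0.01]]'

```text
time: 19.15
eef_pos: [471.0, -60.0, 11.9]
ee_rot: [-3.075, 0.644, 0.005]
ft_force: [-0.6, -0.0, -3.4]
finger_gap: 0.28
grasp_force: 40.0
```

To row units: 0.009 m / 0.75 = 0.012, 0.006 m / 0.75 = 0.008.

Call:
arm_command --rows '[[[0,0,0.004],0,0.01],[[0,0,0.008],0,0.01],[[0,0,0.012],0,0.01],[[0,0,0.012],0,0.01]]'

```text
time: 19.48
eef_pos: [473.1, -60.1, 5.0]
ee_rot: [-3.075, 0.642, -0.001]
ft_force: [0.3, 0.3, -3.5]
finger_gap: 0.281
grasp_force: 40.0
```

```bash
python3 st.py
```

```text
[473.08 -60.12   4.99] yaw -23.60 Ftool [ 0.2  -0.38  3.46] Mtool [ 0.05 -0.05 -0.01] 39.99094605445862 19.4833
```

To row units: 0.001 m / 0.75 = 0.0013, 0.0005 m / 0.75 = 0.0007.

Call:
arm_command --rows '[[[0,0,0.0007],0,0.01],[[0,0,0.0013],0,0.01],[[0,0,0.0013],0,0.01]]'

```text
time: 19.73
eef_pos: [473.0, -60.3, 4.1]
ee_rot: [-3.075, 0.643, -0.002]
ft_force: [-0.2, -1.0, -2.1]
finger_gap: 0.28
grasp_force: 40.0
```

```bash
python3 st.py
```

```text
[473.05 -60.27   4.11] yaw -23.62 Ftool [0.28 1.02 2.14] Mtool [ 0.07 -0.05  0.02] 39.99133765697479 19.7333
```

Touching; lower a touch more and release gently.

To row units: 0.0005 m / 0.75 = 0.0007.

Call:
arm_command --rows '[[[0,0,0.0007],0,0.01],[[0,0,0.0007],0,0.01]]'

```text
time: 19.9
eef_pos: [473.1, -60.3, 4.1]
ee_rot: [-3.075, 0.643, -0.002]
ft_force: [-0.7, 1.5, 7.1]
finger_gap: 0.284
grasp_force: 40.0
```

Call:
arm_command --rows '[[[0,0,0],0,0.03],[[0,0,0],0,0.05],[[0,0,0],0,0.0878],[[0,0,0],0,0.0878],[[0,0,0],0,0.0878]]'

```text
time: 20.32
eef_pos: [472.7, -60.2, 3.2]
ee_rot: [-3.075, 0.643, -0.0]
ft_force: [0.2, -0.0, -0.0]
finger_gap: 0.61
grasp_force: 0.0
```

Call:
arm_command --rows '[[[0,0,0],0,0.0878],[[0,0,0],0,0.0878],[[0,0,0],0,0.0878],[[0,0,0],0,0.0878],[[0,0,0],0,0.0878]]'

```text
time: 20.73
eef_pos: [472.6, -60.3, 3.2]
ee_rot: [-3.075, 0.643, 0.0]
ft_force: [-0.1, -0.1, 0.9]
finger_gap: 0.984
grasp_force: 0.0
```

To row units: -0.14 m / 0.75 = -0.1867, -0.1 m / 0.75 = -0.1333.

Call:
arm_command --rows '[[[0,0,-0.0133],0,0.0878],[[0,0,-0.04],0,0.0878],[[0,0,-0.08],0,0.0878],[[0,0,-0.1333],0,0.0878],[[0,0,-0.1867],0,0.0878]]'

```text
time: 21.15
eef_pos: [471.4, -59.9, 144.8]
ee_rot: [-3.075, 0.643, 0.003]
ft_force: [0.9, 0.6, -0.3]
finger_gap: 0.997
grasp_force: 0.0
```

To row units: 0.16 m / 0.75 = 0.2133, 0.14 m / 0.75 = 0.1867.

Call:
arm_command --rows '[[[0,0.0267,-0.04],0,0.0878],[[0,0.08,-0.0667],0,0.0878],[[0,0.1333,-0.0667],0,0.0878],[[0,0.1867,-0.0667],0,0.0878],[[0,0.2133,-0.0667],0,0.0878]]'

```text
time: 21.57
eef_pos: [407.3, -210.1, 194.8]
ee_rot: [3.072, -0.644, 0.003]
ft_force: [0.2, 0.3, 0.1]
finger_gap: 0.996
grasp_force: 0.0
```

```bash
python3 - <<'E'
from h import *
I=[]
for c in('top','side'):
    im=get_image(c);I.append(im['pixels'][:,:,::-1])
    print(c,[(n,np.round(r['at']),round(r['confidence'],2)) for n in('stub_tip','empty_glass','wine_glass','half_bottle') for r in place_of(c,n)[:3]])
t=I[0][130:290,190:440];s=I[1][140:340,190:420]
cv2.imwrite('pics/c7.png',np.vstack([cv2.resize(t,(480,300),interpolation=2),cv2.resize(s,(480,300),interpolation=2)]))
print(get_state()['finger_gap'])
E
```

```text
top [('stub_tip', array([185., 323.]), 0.47), ('empty_glass', array([249., 252.]), 0.7), ('wine_glass', array([190., 432.]), 0.97), ('wine_glass', array([180., 403.]), 0.56), ('half_bottle', array([207., 214.]), 0.78), ('half_bottle', array([213., 246.]), 0.78), ('half_bottle', array([226., 219.]), 0.68)]
side [('stub_tip', array([194., 299.]), 0.43), ('wine_glass', array([174., 294.]), 0.97), ('wine_glass', array([161., 300.]), 0.62), ('half_bottle', array([275., 313.]), 0.87), ('half_bottle', array([302., 337.]), 0.86), ('half_bottle', array([307., 286.]), 0.63)]
0.9969353620812514
```

View pics/c7.png

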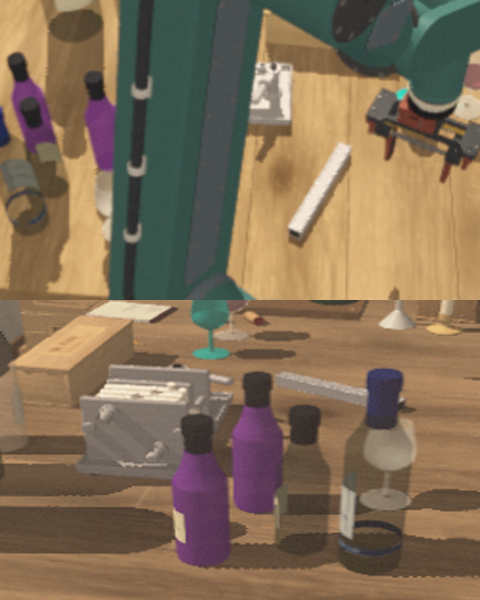

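The bar lies flat at about (320,190) in the top view, clear of the filter, with the lever closed and the glasses and bottle unmoved. Handing in.

```bash
python3 -c "
from bench import hand_in
print(hand_in())"
```

```text
the job is handed in; nothing more can be done
None
```

I handed in the job at about 22 s with the lever closed past its dead point, the bar flat on the counter clear of the filter, and the glasses and half bottle where they stood; `hand_in()` gave no verdict. The lock is judged from the force reversing and the lever staying put once the bar was off; I didn't measure the pressure plate.

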